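# Hang the hook cup on the box and stow the thumbscrew

## Task

First hang the small printed cup by its own hook over the rim of the big open box, on the long wall that faces the robot, with the cup on the outside of the box, and let go of it. Then put the bed-levelling thumbscrew into the hanging cup, so that it does not get lost. Leave the cup without a hook, the glue stick and the scraper where they are.

Things in the scene. Friction and masses are not known exactly. Their poses are not given: they have to be found in the camera images.
- box: Big open grey printed box, fixed, 110 (x) x 190 (y) x 90 mm high, walls 4 mm. Origin: centre of its underside, on the build plate (top at z = 0.004 m). x points away from the robot (yaw within 0.3 rad), z up. The long wall facing the robot has its outer face at x = -55 mm. Open lid on the plate behind it (+x), 28 mm high. Inside only prints under 27 mm high, 45 mm or more from that wall.
- rim (a point): Middle of the top of the box's robot-facing long wall: centre of its 4 mm thickness, at rim height (90 mm above the plate). Axes as the box's.
- cup (a point): Centre (23 mm above its underside) of the loose grey cup with a hook, 40 to 85 g, upright on the plate. Body 50 (x) x 60 (y) x 46 mm high, open on top, walls and floor 3 mm. The hook is on its +x side (yaw within 0.6 rad of the world x), 34 mm wide; its bridge spans x = 21 to 39 mm, underside 39 mm and top 44 mm above this point. Hung, the cup may tilt up to about 0.15 rad. z up.
- seat (a point): Point of the hook that rests on a rim: middle of its 10 mm slot, at the bridge's underside; 30 mm in +x and 39 mm in +z from the cup's centre point, same axes. The slot (cup axes x = 25 to 35 mm) opens downwards between the cup's +x outer face and a 4 mm lip; the lip ends 24 mm below the seat, its end flaring outwards to x = 43 mm.
- screw (a point): Centre (21 mm above its underside) of the bed-levelling thumbscrew, standing on its round head: grey knurled head 30 mm across and 12 mm high, with a plain upright steel stem 10 mm across rising 30 mm from it (42 mm high in all). Loose, about 30 g. z runs up along the stem.
- plaincup: Bystander: loose grey printed cup with the same 50 x 60 x 46 mm body as the hook cup but with no hook. Origin: centre of its underside. Its place and the hook cup's place may be swapped (left or right).
- glue: Bystander: white glue stick with black cap, 30 mm across, 88 mm high, standing upright. Origin: centre of its underside.
- scraper: Bystander: scraper with black handle, 200 mm long, lying flat on the plate. Origin near its middle, on the underside; x along its length, handle to -x.
Mind the look-alikes: they are no part of the job. Leave any red or yellow look-alike of the part that bears cup alone.

How it is judged:
By the outcome, as a careful person would: the job done as asked, in the order asked, and still so for the second after the job is handed in, with the robot touching nothing.
It also fails if it takes over 59 s, if anything falls off the work surface, if the arm or the gripper's body presses on something with over 40 N, if the wrist force passes 120 N, or if a joint passes its speed limit or range.

## Robot

A 7-joint arm with a two-finger parallel gripper is mounted at the origin on the work surface. World frame = base frame: x ahead of the robot, y to its left, z up, the work surface at z = 0. Lengths are in m, angles in degrees, forces in N, time in s.
With the tool pointing down it reaches from about 0.4 to 0.75 m from the base axis. Payload 19.5 kg.
Tool frame: the origin (TCP) lies on the centre line of the jaws, within the pads' length; the fingertips stand 14 mm ahead of it and the grasp point (between the pads) lies 5 mm behind it (ctrl.tcp_to_tips is the distance from the TCP to the fingertips, in m); x points along the fingers, y is the direction in which the jaws open and shut, and the axes are right-handed (so a half turn about x gives the same grasp; the last joint's range is limited). The gripper opens to 85 mm and grips with 20 to 120 N. Pads are 22 mm wide; open, the fingers measure 114 mm over their backs; the gripper's body (76 mm by 85 mm) begins 54 mm behind the grasp point. The pads swing forward as they close: fully open they stand 13 mm farther back than shut.
Start: joints at [66.939, 40.479, -1.581, 85.061, 1.261, 54.483, -4.326], TCP at [0.203, -0.538, 0.245] pointing down, gripper open.
Joint ranges: [-155.06, 155.06], [-18.47, 123.98], [-90, 86.84], [0, 140.48], [-83.41, 263.41], [0, 116], [-161.91, 161.91]. Speed limits (degrees/s): [108.29, 108.29, 147.25, 147.25, 172.46, 172.46, 172.46].

## Interface

Orientations are given as a 3x3 rotation matrix whose columns are the frame's x, y, z axes.
In Python, from cell import readout, viewer, ticket, ctrl gives the robot as it stands. The module is installed in compiled form; this text tells all that it offers.
- The arm moves only by the shell command python3 -m pendant 'ROWS' [FORCE]. ROWS is JSON, a list of rows, each a list of 7 numbers: the turn, a rotation vector about the tool's x, y, z in rad, then the shift along the tool's x, y, z in m, then the opening, from 0 (shut) to 1 (fully open). A call has exactly 8 rows; each row shifts and turns the commanded pose from where the row before left it, along the tool's axes as they then stand; what a row does not reach is not made up. A row lasts 1/12 s, in which the tool goes at most 41.7 mm and 7.16 degrees, less where a joint would pass 70% of its speed; a pose out of reach is approached as far as the arm can. A call is refused whole if a number of a shift passes 0.0417 or a number of a turn 0.125, either way. A call with a gripper value outside its range is refused whole. The fingers move at their own pace and stop on an object; FORCE is the grip in N (left out, the last holds). Time passes only in rows, so rows that do not move let the fingers close, or fill a call up. It gives the time, the measured TCP pose, the force and the opening at its end, in the units of the state.
- readout.get_obs(): the state, without advancing time (a new reading comes with each control period).
- viewer.capture(name): name is "scene" or "top" or "wrist"; returns the picture (400x640x3 uint8, red, green, blue); there is no depth.
- viewer.camera_params(name): a dict with "fx", "fy", "cx", "cy" (pixels), "distortion" ([k1, k2, p1, p2, k3] as OpenCV has them; the pictures are not rectified), "R" (3x3) and "t" (3): a world point X has camera coordinates R X + t. Camera axes: x right, y down, z forward; pixel columns grow to the right and rows downward; lengths in m; the calibration is good to about 2 mm. A picture is of the moment at which its call begins: read the wrist's pose just before it. camera_params takes no time and is no camera call; for the wrist camera it gives the pose at the moment of the call.
- ticket.hand_in(): hands the job in, once; it reports no verdict.
The state is a dict: "clock": time; "joints": joint angles; "joint_velocities": joint speeds; "effort": joint torques, N m; "eef_pos": TCP position; "tcp_rot": TCP orientation; "contact_force": force on the tool from outside, world axes, zero at the start; "moment": the same for the moment, N m; "grip_width": finger opening in m.
Only numpy, scipy, OpenCV 4.12 (cv2) and the standard library are available. Lean on these libraries where they do the work, as an engineer would, in place of code of your own. Each camera call takes 0.05 s, during which the arm holds its last target.

## Working session

There is one attempt and no reset: what is moved stays moved. The work goes in short steps, Python scripts to look and compute and a shell command to move; the robot and the scene stay as the last step left them, time stands still between calls to the robot, and variables do not carry over. Pictures are saved under pics/ and viewed, and the job is handed in when it is done.

```bash
mkdir -p pics; ls
python3 - <<'E'
from cell import readout, viewer, ctrl
import cv2, numpy as np
np.set_printoptions(precision=4,suppress=True)
o=readout.get_obs(); print(o['clock'],o['eef_pos'],o['tcp_rot'],o['grip_width'],o['contact_force'],ctrl.tcp_to_tips)
for n in ['scene','top']:
    im=viewer.capture(n); cv2.imwrite(f'pics/{n}0.png',im[:,:,::-1]); p=viewer.camera_params(n); print(n,p)
p=viewer.camera_params('wrist'); print(p)
E
```

```text
pics
0.0 [ 0.2029 -0.5378  0.2448] [[-0.0004  0.353  -0.9356]
 [ 0.001  -0.9356 -0.353 ]
 [-1.     -0.0011  0.    ]] 0.08534688175306242 [ 0.3582  0.281  -0.5087] 0.014
scene {'fx': 428.6324245655306, 'fy': 428.6324245655306, 'cx': 326.13453581641954, 'cy': 196.22014560733123, 'distortion': array([-0.1008,  0.    ,  0.    ,  0.    ,  0.    ]), 'R': array([[-0.6531,  0.7572,  0.0032],
       [ 0.411 ,  0.3581, -0.8384],
       [-0.636 , -0.5462, -0.5451]]), 't': array([ 0.3534, -0.1084,  1.2266])}
top {'fx': 362.07907861799197, 'fy': 362.07907861799197, 'cx': 322.44129674086076, 'cy': 203.33723831704626, 'distortion': array([0.0201, 0.    , 0.    , 0.    , 0.    ]), 'R': array([[-0.0049, -0.9999,  0.0124],
       [-0.9966,  0.0039, -0.0823],
       [ 0.0823, -0.0127, -0.9965]]), 't': array([-0.0488,  0.4698,  1.0141])}
{'fx': 359.66468976918765, 'fy': 359.66468976918765, 'cx': 319.7753894167547, 'cy': 204.0178861394966, 'distortion': array([-0.0444,  0.    ,  0.    ,  0.    ,  0.    ]), 'R': array([[ 0.352 , -0.936 , -0.0016],
       [-0.9003, -0.3391,  0.2728],
       [-0.2559, -0.0946, -0.9621]]), 't': array([-0.5737, -0.0362,  0.3786])}
```

View pics/scene0.png

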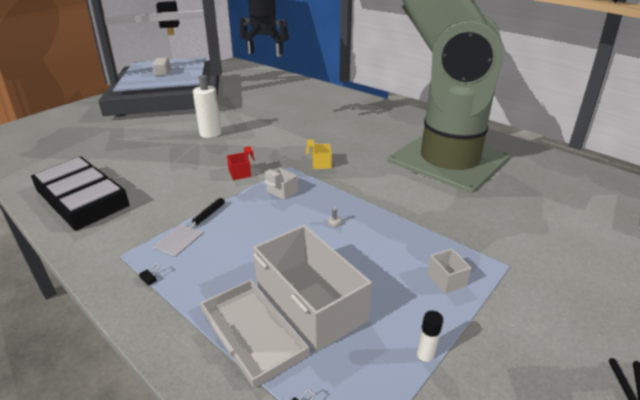

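View pics/top0.png

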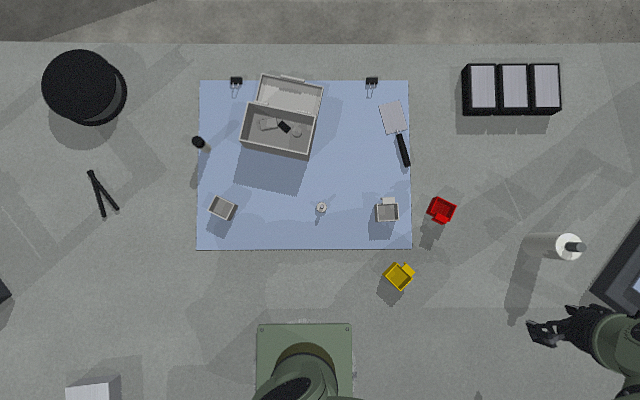

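The scene view shows the hook cup at about (283,183), the screw at (335,217), the box at about (312,285) and the plain cup at (449,270). In the top view these are the hook cup (387,210, hook up/+x), screw (320,208), box (280,130) and plain cup (222,208). I'll enlarge the crops next.

```bash
cat > h.py <<'E'
import numpy as np, cv2
from cell import viewer
np.set_printoptions(precision=4,suppress=True)
def prm(n): 
    p=viewer.camera_params(n); K=np.array([[p['fx'],0,p['cx']],[0,p['fy'],p['cy']],[0,0,1.]]); return K,np.array(p['distortion']),np.array(p['R']),np.array(p['t'])
def ray(P,uv):
    K,d,R,t=P; q=cv2.undistortPoints(np.array(uv,float).reshape(-1,1,2),K,d).reshape(-1,2)
    D=np.c_[q,np.ones(len(q))]@R; return -R.T@t, D
def plane(P,uv,z):
    C,D=ray(P,uv); return C+D*((z-C[2])/D[:,2])[:,None]
def proj(P,X):
    K,d,R,t=P; return cv2.projectPoints(np.array(X,float).reshape(-1,1,3),cv2.Rodrigues(R)[0],t,K,d)[0].reshape(-1,2)
E
python3 - <<'E'
import cv2
t=cv2.imread('pics/top0.png'); s=cv2.imread('pics/scene0.png')
def crop(im,x,y,w,h,k,n): cv2.imwrite(f'pics/{n}.png',cv2.resize(im[y:y+h,x:x+w],None,fx=k,fy=k,interpolation=cv2.INTER_CUBIC))
crop(t,300,185,120,50,6,'c_top_cups'); crop(t,230,65,100,100,6,'c_top_box')
crop(s,250,160,100,75,8,'c_sc_cup'); crop(s,240,220,140,130,4.5,'c_sc_box')
E
```

```text
(no output)
```

View pics/c_top_cups.png

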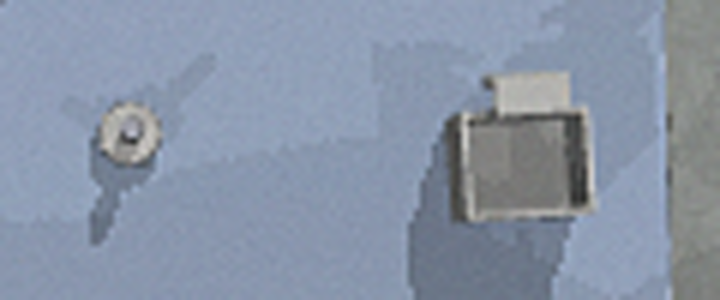

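View pics/c_top_box.png

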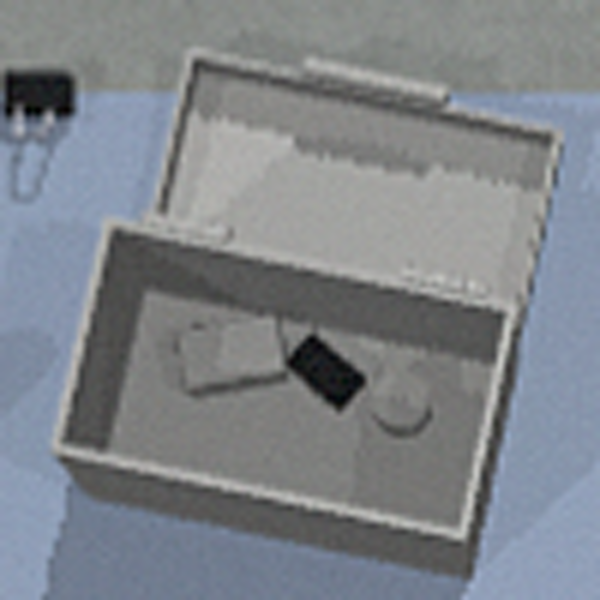

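View pics/c_sc_cup.png

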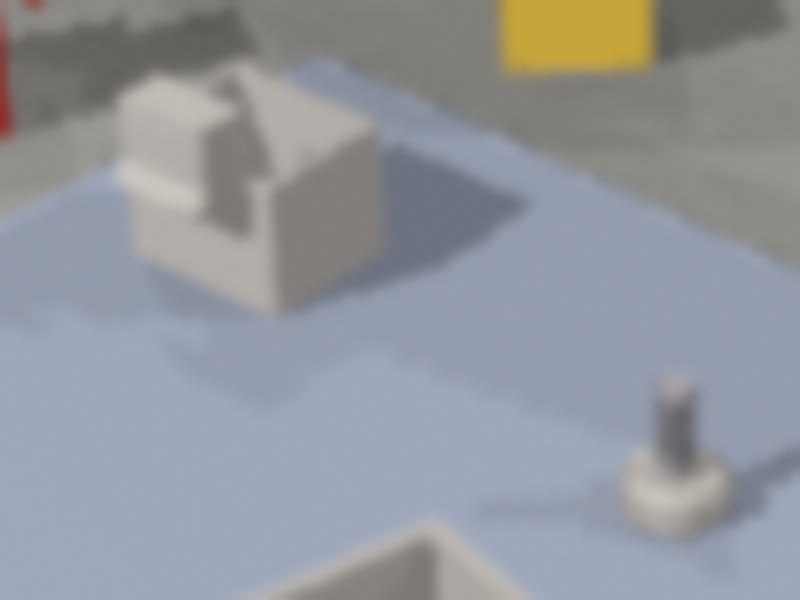

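View pics/c_sc_box.png

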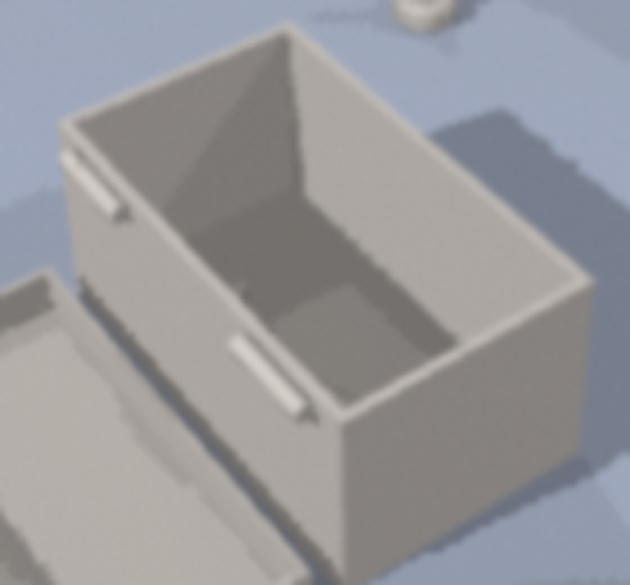

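Run:
```python
from h import *
T=prm('top');S=prm('scene')
def tc(pts,x,y,k): return [((u+.5)/k-.5+x,(v+.5)/k-.5+y) for u,v in pts]
c=plane(T,tc([(458,108),(590,108),(596,216),(455,220)],300,185,6),.050); print('cuprim',c,c.mean(0))
print('bridge',plane(T,tc([(495,72),(570,72),(570,112),(498,112)],300,185,6),.071))
print('stem top',plane(T,tc([(131,126)],300,185,6),.046)); print('head',plane(T,tc([(130,133)],300,185,6),.016))
b=plane(T,tc([(108,222),(520,308),(466,536),(60,452)],230,65,6),.094); print('boxrim',b,b.mean(0))
e=[b[0]-b[1],b[3]-b[2]]; print(*[np.linalg.norm(i) for i in e], [np.arctan2(-i[0],i[1]) for i in e], np.linalg.norm(b[0]-b[3]),np.linalg.norm(b[1]-b[2]))
b2=plane(S,tc([(288,27),(593,280),(345,420),(65,122)],240,220,4.5),.094); print('scene boxrim',b2,b2.mean(0),np.linalg.norm(b2[0]-b2[1]))
print('scene stemtop',plane(S,tc([(678,380)],250,160,8),.046))
print('scene cup top corners near', plane(S,tc([(262,183),(380,127)],250,160,8),.05))
```

```text
cuprim [[ 0.4686 -0.1989  0.05  ]
 [ 0.4684 -0.2601  0.05  ]
 [ 0.4184 -0.2617  0.05  ]
 [ 0.4169 -0.1967  0.05  ]] [ 0.4431 -0.2293  0.05  ]
bridge [[ 0.4832 -0.2126  0.071 ]
 [ 0.483  -0.2467  0.071 ]
 [ 0.4648 -0.2463  0.071 ]
 [ 0.465  -0.2136  0.071 ]]
stem top [[ 0.4612 -0.0477  0.046 ]]
head [[ 0.4601 -0.0475  0.016 ]]
boxrim [[ 0.7397  0.1507  0.094 ]
 [ 0.7003 -0.0344  0.094 ]
 [ 0.5964 -0.0099  0.094 ]
 [ 0.6346  0.1709  0.094 ]] [0.6678 0.0693 0.094 ]
0.18924786743602517 0.18486680419976814 [np.float64(-0.2099713599236453), np.float64(-0.20837260291266071)] 0.10706586454408114 0.1067734748278476
scene boxrim [[ 0.5964 -0.0083  0.094 ]
 [ 0.634   0.1746  0.094 ]
 [ 0.7392  0.1514  0.094 ]
 [ 0.6985 -0.0316  0.094 ]] [0.667  0.0715 0.094 ] 0.18670574300468207
scene stemtop [[ 0.4576 -0.0486  0.046 ]]
scene cup top corners near [[ 0.464  -0.204   0.05  ]
 [ 0.4173 -0.2005  0.05  ]]
```

```bash
python3 -m pendant '[[0.12,0,0,0,0,0,1],[0.12,0,0,0,0,0,1],[0.12,0,0,0,0,0,1],[0,0,0,0,-0.0308,-0.024,1],[0,0,0,0,-0.0308,-0.024,1],[0,0,0,0,-0.0308,-0.024,1],[0,0,0,0,-0.0308,-0.024,1],[0,0,0,0,-0.0308,-0.024,1]]' 25
python3 -m pendant '[[0,0,0,0,-0.0308,-0.024,1],[0,0,0,0,-0.0308,-0.024,1],[0,0,0,0,-0.0308,-0.024,1],[0,0,0,0,-0.0308,-0.024,1],[0,0,0,0,-0.0308,-0.024,1],[0,0,0,0.03,0,0,1],[0,0,0,0.03,0,0,1],[0,0,0,0,0,0,1]]'
cat > look.py <<'E'
import sys
from h import *
from cell import readout
o=readout.get_obs(); print(o['clock'],o['eef_pos'],'yaw of -y',np.arctan2(o['tcp_rot'][0][1],-o['tcp_rot'][1][1]),o['tcp_rot'][2],o['contact_force'],o['grip_width'])
n=sys.argv[1]
P=prm(n); np.savez('pics/%s.npz'%sys.argv[2],*P)
im=viewer.capture(n); cv2.imwrite('pics/%s.png'%sys.argv[2],im[:,:,::-1])
E
python3 look.py wrist w1
```

```text
clock: 0.77
eef_pos: [0.3236, -0.3822, 0.2452]
tcp_rot: [[-0.0, 0.0, -1.0], [0.0, -1.0, -0.0], [-1.0, -0.0, 0.0]]
contact_force: [0.5, -0.6, -0.9]
grip_width: 0.0859
clock: 1.43
eef_pos: [0.4415, -0.2284, 0.1815]
tcp_rot: [[-0.005, 0.002, -1.0], [0.003, -1.0, -0.002], [-1.0, -0.003, 0.005]]
contact_force: [-0.8, 0.8, -1.7]
grip_width: 0.0856
1.4333 [ 0.4415 -0.2284  0.1815] yaw of -y 0.0020093384463991198 [-1.     -0.0026  0.0055] [-0.8277  0.8027 -1.7235] 0.08557223269684872
```

View pics/w1.png

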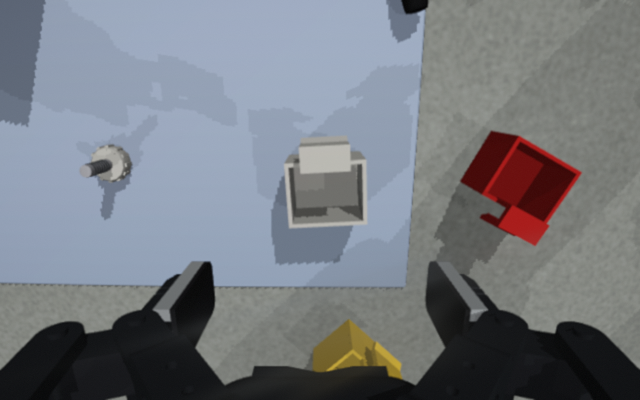

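The wrist view shows the cup rim corners at about (366,157), (368,222) and (289,228), the bridge top at about (300–351, 140–171), and the screw at (107,163).

Run:
```python
import cv2
t=cv2.imread('pics/w1.png')
cv2.imwrite('pics/w1c.png',cv2.resize(t[125:240,275:380],None,fx=5,fy=5,interpolation=cv2.INTER_CUBIC))
cv2.imwrite('pics/w1s.png',cv2.resize(t[135:195,70:140],None,fx=8,fy=8,interpolation=cv2.INTER_CUBIC))
```

```text
(no output)
```

View pics/w1c.png

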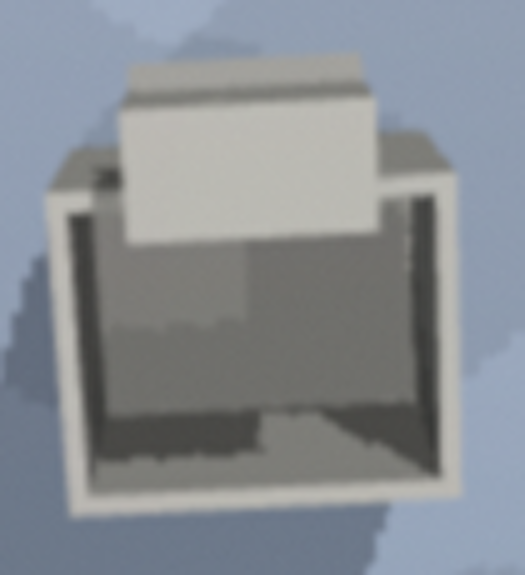

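View pics/w1s.png

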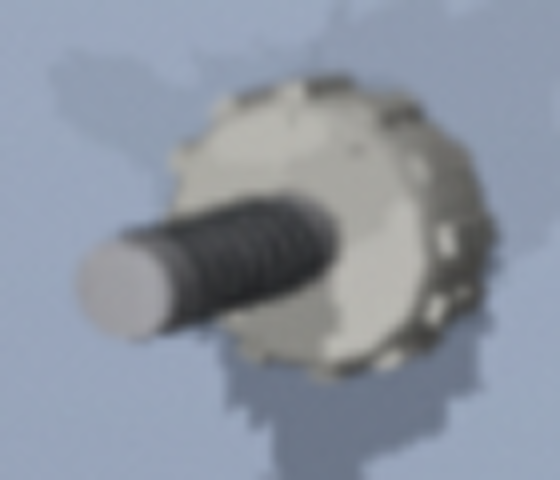

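Run:
```python
from h import *
z=np.load('pics/w1.npz'); W=[z[f'arr_{i}'] for i in range(4)]
def tc(pts,x,y,k): return [((u+.5)/k-.5+x,(v+.5)/k-.5+y) for u,v in pts]
c=plane(W,tc([(47,195),(456,172),(461,494),(71,517)],275,125,5),.05); print(c,c.mean(0))
for i,j in((0,1),(3,2)): d=c[i]-c[j]; print('yaw',np.arctan2(-d[0],d[1]),np.linalg.norm(d))
b=plane(W,tc([(121,108),(376,95),(379,230),(127,243)],275,125,5),.071); print('bridge',b,b.mean(0)); 
for i,j in((0,1),(3,2)): d=b[i]-b[j]; print('yaw',np.arctan2(-d[0],d[1]),np.linalg.norm(d))
print('stemtop',plane(W,tc([(128,288)],70,135,8),.046),'head',plane(W,tc([(300,225)],70,135,8),.016))
print('cam',-W[2].T@W[3])
```

```text
[[ 0.4654 -0.2017  0.05  ]
 [ 0.4689 -0.2612  0.05  ]
 [ 0.4195 -0.2637  0.05  ]
 [ 0.4156 -0.2041  0.05  ]] [ 0.4423 -0.2327  0.05  ]
yaw 0.058336010195647534 0.059523795469639595
yaw 0.06451198776460972 0.05973937336144163
bridge [[ 0.4806 -0.214   0.071 ]
 [ 0.4824 -0.2476  0.071 ]
 [ 0.4643 -0.2484  0.071 ]
 [ 0.4625 -0.2145  0.071 ]] [ 0.4724 -0.2311  0.071 ]
yaw 0.05234735185772502 0.03367376759882151
yaw 0.05413730962021834 0.033957458203559596
stemtop [[ 0.4597 -0.0501  0.046 ]] head [[ 0.4606 -0.0496  0.016 ]]
cam [ 0.51   -0.2286  0.3094]
```

```bash
python3 -m pendant '[[-0.053,0,0,0,0.0038,-0.001,1],[0,0,0,0.03,0,0,1],[0,0,0,0.03,0,0,1],[0,0,0,0.03,0,0,1],[0,0,0,0.03,0,0,1],[0,0,0,0.02,0,0,1],[0,0,0,0.0135,0,0,1],[0,0,0,0,0,0,1]]'; python3 look.py wrist w2; python3 look.py scene s2
```

```text
clock: 2.15
eef_pos: [0.4435, -0.234, 0.031]
tcp_rot: [[-0.002, 0.053, -0.999], [0.001, -0.999, -0.053], [-1.0, -0.001, 0.002]]
contact_force: [0.6, 0.4, -0.7]
grip_width: 0.0852
2.15 [ 0.4435 -0.234   0.031 ] yaw of -y 0.05288416010313101 [-1.     -0.0009  0.0015] [ 0.6172  0.3928 -0.659 ] 0.08517553333398108
2.2 [ 0.4438 -0.2342  0.0323] yaw of -y 0.052922907289458254 [-1.     -0.0002  0.0004] [-0.1672 -0.3652  0.8924] 0.08506928352553465
```

View pics/w2.png

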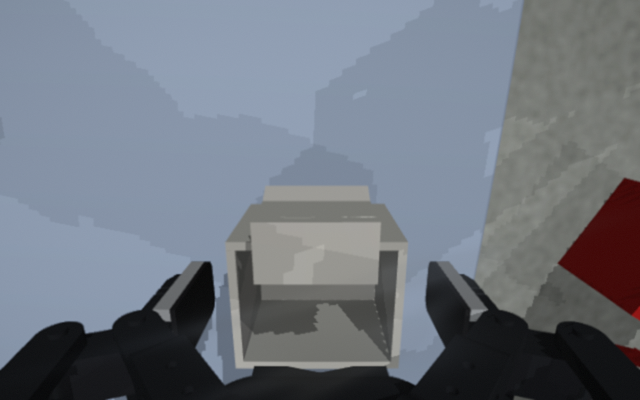

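View pics/s2.png

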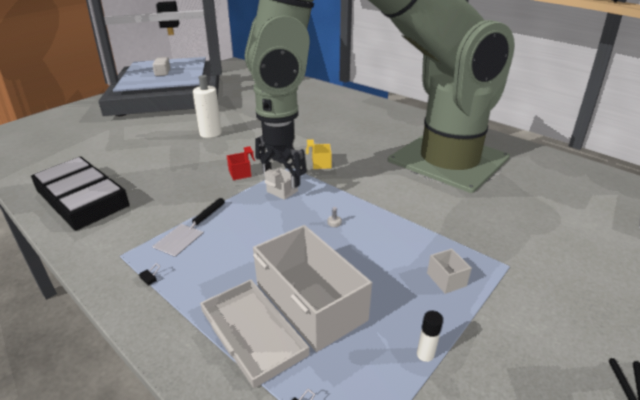

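The wrist view shows the cup straddled evenly, with the pads at columns ~212 and ~428 and the cup between 228 and 406. Closing now.

```bash
python3 -m pendant '[[0,0,0,0,0,0,0],[0,0,0,0,0,0,0],[0,0,0,0,0,0,0],[0,0,0,0,0,0,0],[0,0,0,0,0,0,0],[0,0,0,0,0,0,0],[0,0,0,0,0,0,0],[0,0,0,0,0,0,0]]' 30; python3 look.py wrist w3
```

```text
clock: 2.92
eef_pos: [0.4443, -0.2339, 0.0332]
tcp_rot: [[0.002, 0.054, -0.999], [-0.001, -0.999, -0.054], [-1.0, 0.001, -0.002]]
contact_force: [-0.7, 0.0, 13.6]
grip_width: 0.0598
2.9167 [ 0.4443 -0.2339  0.0332] yaw of -y 0.05366125163507547 [-1.      0.0009 -0.0016] [-0.7024  0.0094 13.6017] 0.059784797382112516
```

View pics/w3.png

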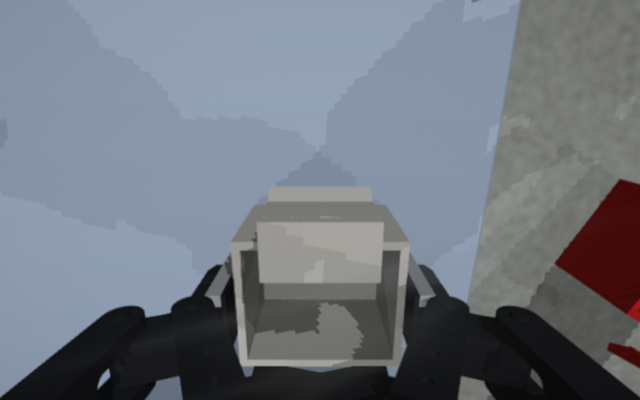

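Gripped at 59.8 mm. Now lifting, turning to the box's yaw, and moving to a standoff.

```bash
python3 -m pendant '[[0,0,0,-0.015,0,0,0],[0,0,0,-0.035,0,0,0],[0,0,0,-0.035,0,0,0],[0.088,0,0,0,0,0,0],[0.088,0,0,0,0,0,0],[0.088,0,0,0,0,0,0],[0,0,0,0,-0.0343,-0.0012,0],[0,0,0,0,-0.0343,-0.0012,0]]'
python3 -m pendant '[[0,0,0,0,-0.0343,-0.0012,0],[0,0,0,0,-0.0343,-0.0012,0],[0,0,0,0,-0.0343,-0.0012,0],[0,0,0,0,-0.0343,-0.0012,0],[0,0,0,0,-0.0343,-0.0012,0],[0,0,0,0,-0.0343,-0.0012,0],[0,0,0,0,-0.0343,-0.0012,0],[0,0,0,0,-0.0343,-0.0012,0]]'
python3 -m pendant '[[0,0,0,0,0,0,0],[0,0,0,0,0,0,0],[0,0,0,0,0,0,0],[0,0,0,0,0,0,0],[0,0,0,0,0,0,0],[0,0,0,0,0,0,0],[0,0,0,0,0,0,0],[0,0,0,0,0,0,0]]'
python3 look.py wrist w4;python3 look.py scene s4;python3 look.py top t4
python3 - <<'E'
import cv2
s=cv2.imread('pics/s4.png');cv2.imwrite('pics/s4c.png',cv2.resize(s[130:330,230:400],None,fx=3,fy=3,interpolation=cv2.INTER_CUBIC))
t=cv2.imread('pics/t4.png');cv2.imwrite('pics/t4c.png',cv2.resize(t[60:230,210:350],None,fx=3.5,fy=3.5,interpolation=cv2.INTER_CUBIC))
E
```

```text
clock: 3.63
eef_pos: [0.4604, -0.1673, 0.1176]
tcp_rot: [[0.001, -0.213, -0.977], [-0.001, -0.977, 0.213], [-1.0, 0.0, -0.001]]
contact_force: [2.3, 0.7, -0.7]
grip_width: 0.0595
clock: 4.3
eef_pos: [0.5273, 0.1014, 0.1177]
tcp_rot: [[0.001, -0.208, -0.978], [0.001, -0.978, 0.208], [-1.0, -0.001, -0.001]]
contact_force: [0.3, 0.1, -0.8]
grip_width: 0.0591
clock: 4.97
eef_pos: [0.5271, 0.0991, 0.1169]
tcp_rot: [[0.0, -0.209, -0.978], [0.0, -0.978, 0.209], [-1.0, -0.0, 0.0]]
contact_force: [-0.2, -0.9, -0.8]
grip_width: 0.0596
4.9667 [0.5271 0.0991 0.1169] yaw of -y -0.21072856716007773 [-1.     -0.0002  0.    ] [-0.1755 -0.9314 -0.7645] 0.059646349303867086
5.0167 [0.5271 0.0992 0.1169] yaw of -y -0.21056483480537544 [-1.     -0.0001  0.0001] [ 0.6471 -0.2836 -0.946 ] 0.059621326085643044
5.0667 [0.527  0.0992 0.1168] yaw of -y -0.21047654633810137 [-1.     -0.0001  0.0002] [ 0.3281 -0.1276 -0.3322] 0.05996619994360212
```

View pics/w4.png

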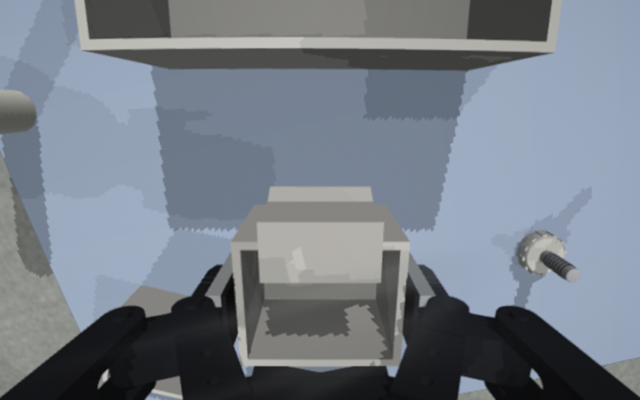

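View pics/s4c.png

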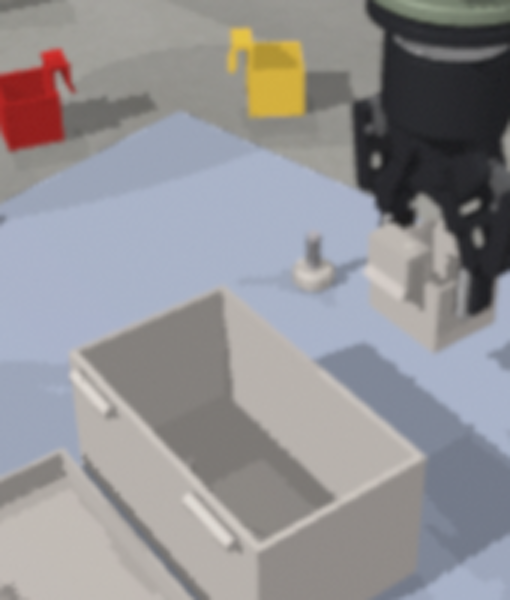

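View pics/t4c.png

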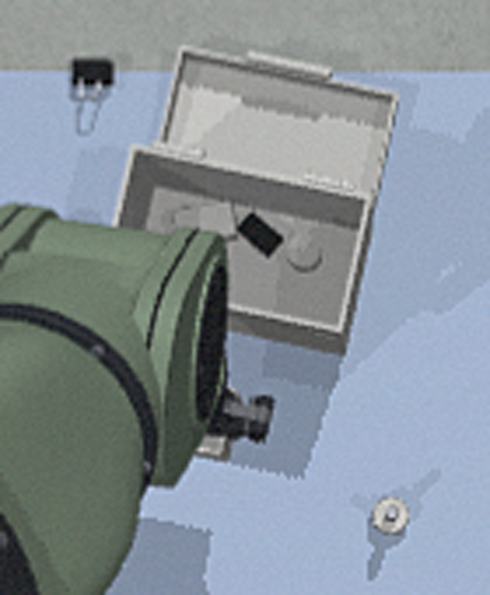

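The wrist view shows the box's near rim spanning (84,45) to (553,45) and the hook bridge at cols 258–383, rows 222–284. That matches the view before the lift, so the cup hasn't slipped.

Run:
```python
from h import *
t=cv2.imread('pics/w4.png')
cv2.imwrite('pics/w4a.png',cv2.resize(t[25:75,70:150],None,fx=8,fy=8,interpolation=cv2.INTER_CUBIC))
cv2.imwrite('pics/w4b.png',cv2.resize(t[25:75,490:570],None,fx=8,fy=8,interpolation=cv2.INTER_CUBIC))
cv2.imwrite('pics/w4d.png',cv2.resize(t[175:375,220:420],None,fx=3,fy=3,interpolation=cv2.INTER_CUBIC))
```

```text
(no output)
```

View pics/w4a.png

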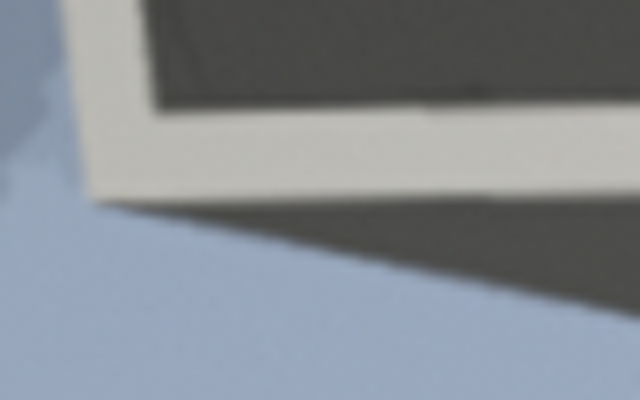

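View pics/w4b.png

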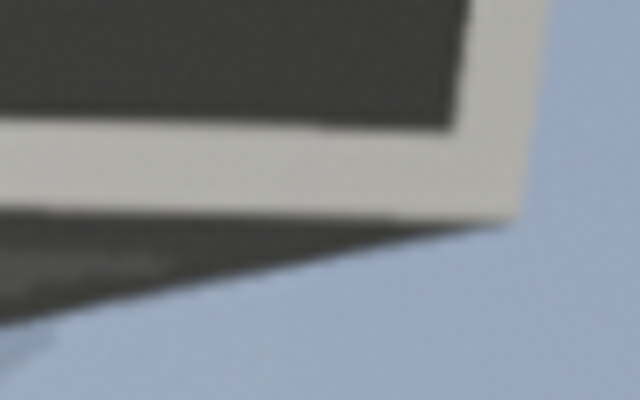

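View pics/w4d.png

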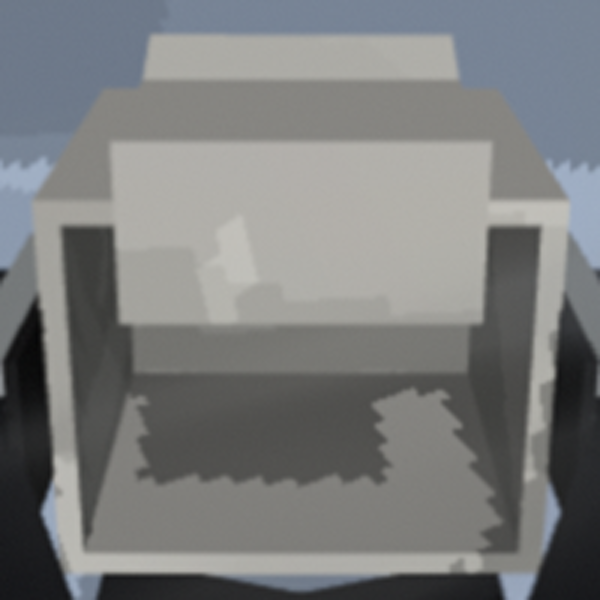

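Run:
```python
from h import *
z=np.load('pics/w4.npz'); W=[z[f'arr_{i}'] for i in range(4)]
def tc(pts,x,y,k): return [((u+.5)/k-.5+x,(v+.5)/k-.5+y) for u,v in pts]
o=plane(W,tc([(92,201)],70,25,8)+tc([(515,219)],490,25,8),.094)
i=plane(W,tc([(155,110)],70,25,8)+tc([(452,130)],490,25,8),.094)
d=o[0]-o[1]; yaw=np.arctan2(-d[0],d[1]); print('outer',o,np.linalg.norm(d),'yaw',yaw)
d=i[0]-i[1]; print(np.arctan2(-d[0],d[1]),np.linalg.norm(d))
ex=np.array([np.cos(yaw),np.sin(yaw)]); ey=np.array([-ex[1],ex[0]])
rim=(o.mean(0)[:2]+i.mean(0)[:2])/2; print('rim',rim,'thick',(i.mean(0)-o.mean(0))[:2]@ex)
b=plane(W,tc([(110,142),(492,142),(487,323),(118,323)],220,175,3),.1547)
r=plane(W,tc([(35,200),(568,200),(543,573),(68,573)],220,175,3),.1337)
for q,n in((b,'bridge'),(r,'body')):
    m=q.mean(0)[:2]; dd=q[0]-q[1]; print(n,m,'yaw',np.arctan2(-dd[0],dd[1]),np.linalg.norm(dd),np.linalg.norm(q[0]-q[3]))
    seat=m if n=='bridge' else m+.03*ex
    print('  seat->rim in box axes', (rim-seat)@ex,(rim-seat)@ey)
```

```text
outer [[ 0.6342  0.1736  0.094 ]
 [ 0.5935 -0.0111  0.094 ]] 0.1891593509438415 yaw -0.21664136340710677
-0.21731872956670445 0.18137841117388281
rim [0.6159 0.0808] thick 0.004124236541393893
bridge [0.5546 0.0928] yaw -0.21158041821462964 0.033817827818855596 0.017806134648283775
  seat->rim in box axes 0.06239078013504569 0.0013856272104831669
body [0.5253 0.0989] yaw -0.21154654068804704 0.059161272905197376 0.04995556479948762
  seat->rim in box axes 0.06237975439307242 0.001771225432366832
```

```bash
python3 -m pendant '[[0.005,0,0,0,-0.0015,-0.02,0],[0,0,0,0,0,-0.022,0],[0,0,0,0,0,-0.0204,0],[0,0,0,0,0,0,0],[0,0,0,0,0,0,0],[0,0,0,0,0,0,0],[0,0,0,0,0,0,0],[0,0,0,0,0,0,0]]'
python3 look.py wrist w5;python3 look.py scene s5
python3 - <<'E'
import cv2
s=cv2.imread('pics/s5.png');cv2.imwrite('pics/s5c.png',cv2.resize(s[180:340,240:400],None,fx=3.7,fy=3.7,interpolation=cv2.INTER_CUBIC))
E
```

```text
clock: 5.78
eef_pos: [0.5878, 0.0879, 0.117]
tcp_rot: [[-0.0, -0.213, -0.977], [0.0, -0.977, 0.213], [-1.0, -0.0, 0.0]]
contact_force: [-0.2, 0.5, -0.2]
grip_width: 0.0596
5.7833 [0.5878 0.0879 0.117 ] yaw of -y -0.2149187892655795 [-1.     -0.0002  0.0002] [-0.2251  0.4619 -0.1856] 0.05958546173964849
5.8333 [0.5879 0.0879 0.117 ] yaw of -y -0.21496624002578946 [-1.     -0.0002  0.0002] [0.1466 1.4901 0.8965] 0.059708739301953515
```

View pics/w5.png

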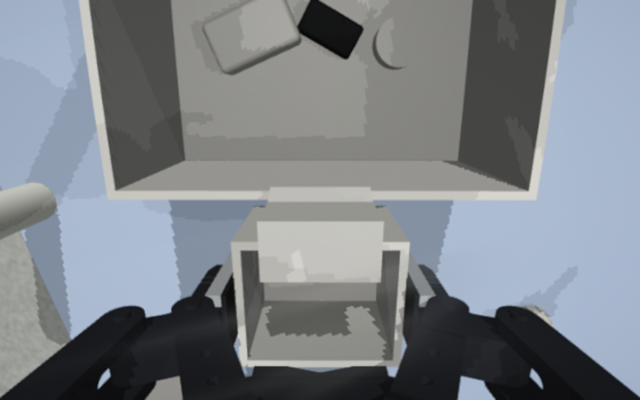

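View pics/s5c.png

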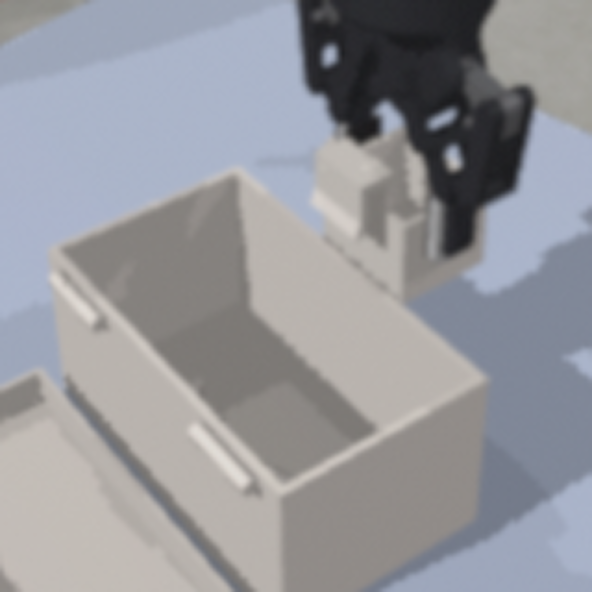

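```bash
python3 -m pendant '[[0,0,0,0.01,0,-0.0005,0],[0,0,0,0.01,0,0,0],[0,0,0,0.01,0,0,0],[0,0,0,0.01,0,0,0],[0,0,0,0.01,0,0,0],[0,0,0,0,0,0,0],[0,0,0,0,0,0,0],[0,0,0,0,0,0,0]]'
python3 look.py wrist w6;python3 look.py scene s6
python3 - <<'E'
import cv2
s=cv2.imread('pics/s6.png');cv2.imwrite('pics/s6c.png',cv2.resize(s[180:340,240:400],None,fx=3.7,fy=3.7,interpolation=cv2.INTER_CUBIC))
E
```

```text
clock: 6.55
eef_pos: [0.589, 0.0875, 0.067]
tcp_rot: [[0.0, -0.214, -0.977], [0.0, -0.977, 0.214], [-1.0, -0.0, -0.0]]
contact_force: [0.1, -0.1, -0.9]
grip_width: 0.0595
6.55 [0.589  0.0875 0.067 ] yaw of -y -0.21528905818136862 [-1.     -0.0001 -0.0003] [ 0.1209 -0.0881 -0.8779] 0.05945524307079334
6.6 [0.5891 0.0875 0.0672] yaw of -y -0.21519372142093887 [-1.     -0.0002 -0.0006] [-0.7506  0.4123 -1.079 ] 0.059500011479972505
```

View pics/w6.png

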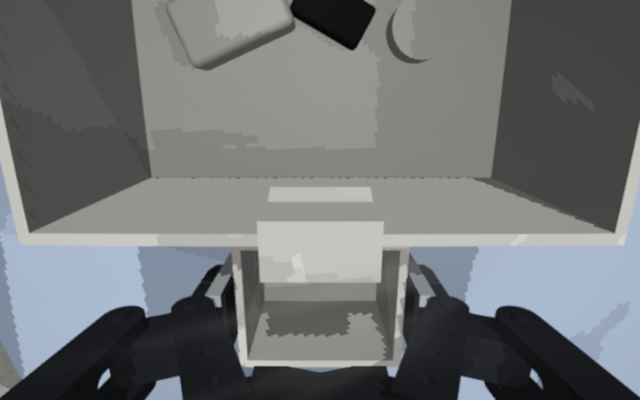

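View pics/s6c.png

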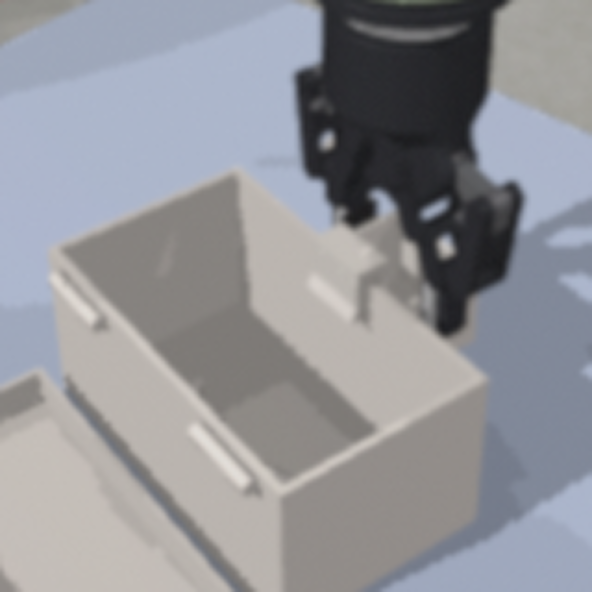

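The lip is inside the box and the rim is in the slot, with no contact force. Lowering the rest of the way gently.

```bash
python3 -m pendant '[[0,0,0,0.002,0,0,0],[0,0,0,0.0015,0,0,0],[0,0,0,0.001,0,0,0],[0,0,0,0.0005,0,0,0],[0,0,0,0,0,0,0],[0,0,0,0,0,0,0],[0,0,0,0,0,0,0],[0,0,0,0,0,0,0]]'
python3 -m pendant '[[0,0,0,0.0005,0,0,0],[0,0,0,0.0005,0,0,0],[0,0,0,0,0,0,0],[0,0,0,0,0,0,0],[0,0,0,0,0,0,0],[0,0,0,0,0,0,0],[0,0,0,0,0,0,0],[0,0,0,0,0,0,0]]'
```

```text
clock: 7.32
eef_pos: [0.5888, 0.0875, 0.0619]
tcp_rot: [[-0.0, -0.214, -0.977], [0.0, -0.977, 0.214], [-1.0, -0.0, 0.0]]
contact_force: [-0.0, -0.2, -0.5]
grip_width: 0.0593
clock: 7.98
eef_pos: [0.5891, 0.0875, 0.0613]
tcp_rot: [[0.001, -0.214, -0.977], [0.0, -0.977, 0.214], [-1.0, -0.0, -0.001]]
contact_force: [-1.6, -0.2, 7.8]
grip_width: 0.0599
```

Contact at 7.8 N, so it is seated. Releasing.

```bash
python3 -m pendant '[[0,0,0,0,0,0,0.72],[0,0,0,0,0,0,0.74],[0,0,0,0,0,0,0.78],[0,0,0,0,0,0,0.85],[0,0,0,0,0,0,0.92],[0,0,0,0,0,0,1],[0,0,0,0,0,0,1],[0,0,0,0,0,0,1]]'
python3 look.py wrist w7;python3 look.py scene s7
python3 - <<'E'
import cv2
s=cv2.imread('pics/s7.png');cv2.imwrite('pics/s7c.png',cv2.resize(s[180:340,240:400],None,fx=3.7,fy=3.7,interpolation=cv2.INTER_CUBIC))
E
```

```text
clock: 8.65
eef_pos: [0.5888, 0.0875, 0.0608]
tcp_rot: [[-0.0, -0.214, -0.977], [0.0, -0.977, 0.214], [-1.0, -0.0, 0.0]]
contact_force: [-0.8, -0.5, -1.0]
grip_width: 0.0852
8.65 [0.5888 0.0875 0.0608] yaw of -y -0.21520235025291923 [-1.     -0.0001  0.0001] [-0.8369 -0.4512 -1.0222] 0.08523747538860899
8.7 [0.5888 0.0875 0.0608] yaw of -y -0.21522115313263795 [-1.     -0.0001  0.    ] [-0.1317 -1.0293 -0.0412] 0.08512924535410696
```

View pics/w7.png

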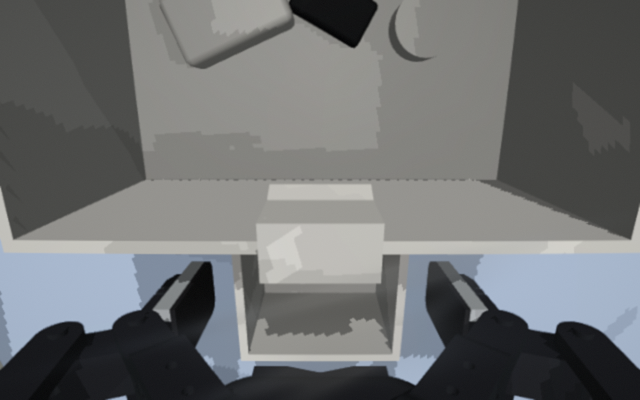

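View pics/s7c.png

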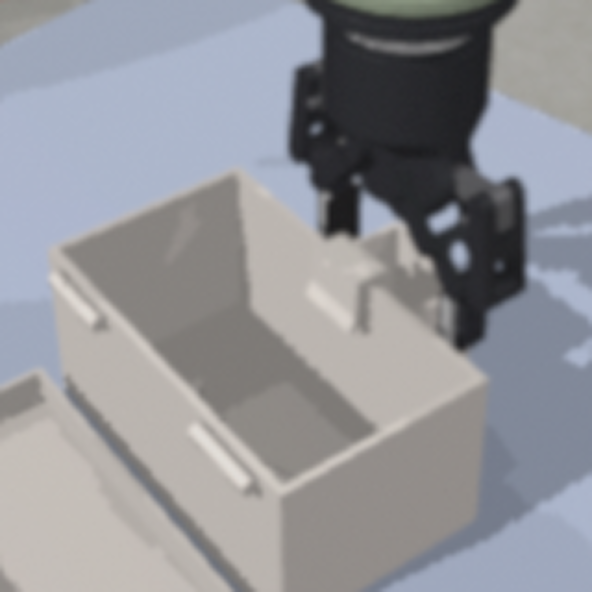

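The cup is hanging on the rim, and the pads at columns 212/428 are clear of it. Rising straight up, then moving over the screw.

```bash
python3 -m pendant '[[0,0,0,-0.02,0,0,1],[0,0,0,-0.035,0,0,1],[0,0,0,-0.035,0,0,1],[0,0,0,-0.03,0,0,1],[0,0,0,0,0.0268,0.0162,1],[0,0,0,0,0.0268,0.0162,1],[0,0,0,0,0.0268,0.0162,1],[0,0,0,0,0.0268,0.0162,1]]'
python3 -m pendant '[[0,0,0,0,0.0268,0.0162,1],[0,0,0,0,0.0268,0.0162,1],[0,0,0,0,0,0,0.6],[0,0,0,0,0,0,0.6],[0,0,0,0,0,0,0.6],[0,0,0,0,0,0,0.6],[0,0,0,0,0,0,0.6],[0,0,0,0,0,0,0.6]]'
python3 look.py wrist w8;python3 look.py scene s8;python3 look.py top t8
python3 - <<'E'
import cv2
s=cv2.imread('pics/s8.png');cv2.imwrite('pics/s8c.png',cv2.resize(s[180:340,240:400],None,fx=3.7,fy=3.7,interpolation=cv2.INTER_CUBIC))
s=cv2.imread('pics/t8.png');cv2.imwrite('pics/t8c.png',cv2.resize(s[100:240,210:370],None,fx=4,fy=4,interpolation=cv2.INTER_CUBIC))
E
```

```text
clock: 9.42
eef_pos: [0.5015, -0.0041, 0.181]
tcp_rot: [[0.0, -0.213, -0.977], [-0.0, -0.977, 0.213], [-1.0, -0.0, -0.0]]
contact_force: [1.9, -0.8, -0.7]
grip_width: 0.0853
clock: 10.08
eef_pos: [0.4598, -0.0483, 0.1807]
tcp_rot: [[-0.0, -0.213, -0.977], [0.0, -0.977, 0.213], [-1.0, -0.0, 0.0]]
contact_force: [0.3, 1.3, 0.1]
grip_width: 0.0513
10.0833 [ 0.4598 -0.0483  0.1807] yaw of -y -0.2142105795944108 [-1.     -0.0001  0.0001] [0.3302 1.2651 0.1347] 0.05125215305678384
10.1333 [ 0.4597 -0.0484  0.1807] yaw of -y -0.21438596043082897 [-1.     -0.0001  0.0001] [-0.0449 -0.4037 -0.4525] 0.05132258087102888
10.1833 [ 0.4597 -0.0485  0.1807] yaw of -y -0.21461589089754804 [-1.     -0.0001  0.0001] [-0.5166  1.4406  0.2299] 0.051380773397059806
```

View pics/w8.png

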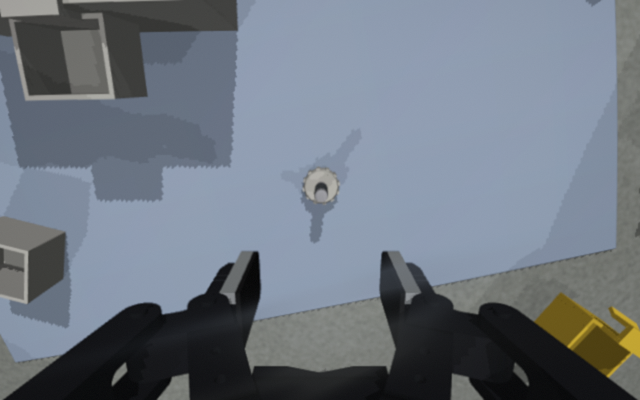

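View pics/s8c.png

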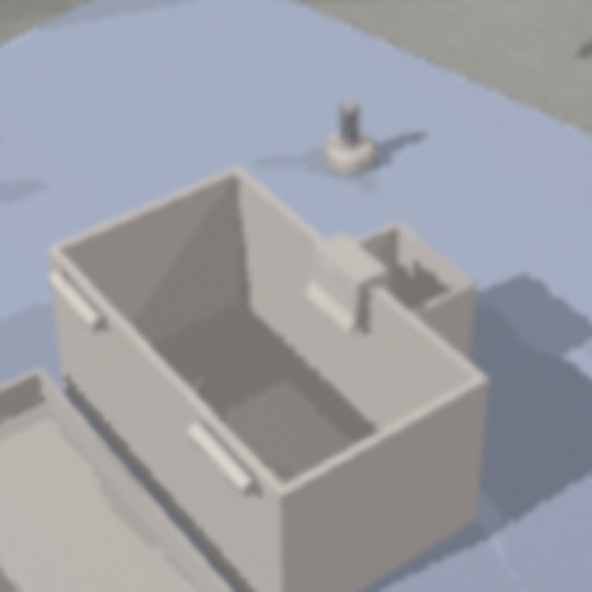

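View pics/t8c.png

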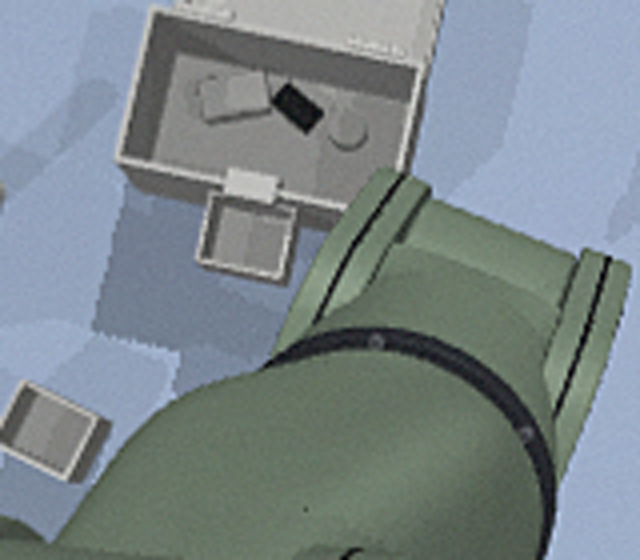

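Run:
```python
from h import *
t=cv2.imread('pics/w8.png')
cv2.imwrite('pics/w8s.png',cv2.resize(t[155:215,290:350],None,fx=9,fy=9,interpolation=cv2.INTER_CUBIC))
cv2.imwrite('pics/w8c.png',cv2.resize(t[0:110,0:160],None,fx=5,fy=5,interpolation=cv2.INTER_CUBIC))
T=prm('top')
def tc(pts,x,y,k): return [((u+.5)/k-.5+x,(v+.5)/k-.5+y) for u,v in pts]
c=plane(T,tc([(210,193),(298,208),(285,284),(197,265)],210,100,4),.078); print(c,c.mean(0))
```

```text
[[0.6168 0.1131 0.078 ]
 [0.6063 0.0534 0.078 ]
 [0.5541 0.062  0.078 ]
 [0.5673 0.1215 0.078 ]] [0.5861 0.0875 0.078 ]
```

View pics/w8s.png

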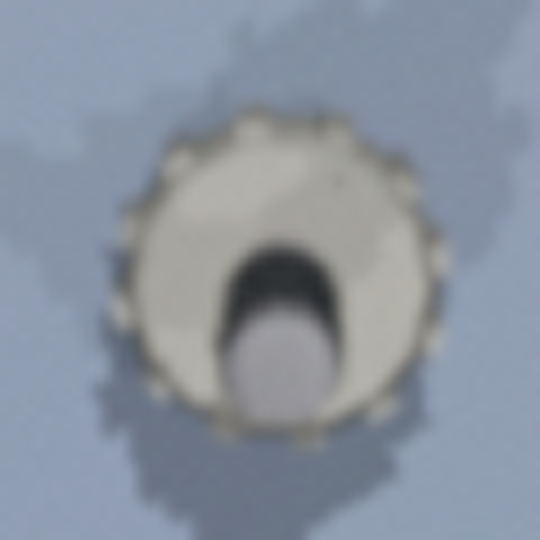

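View pics/w8c.png

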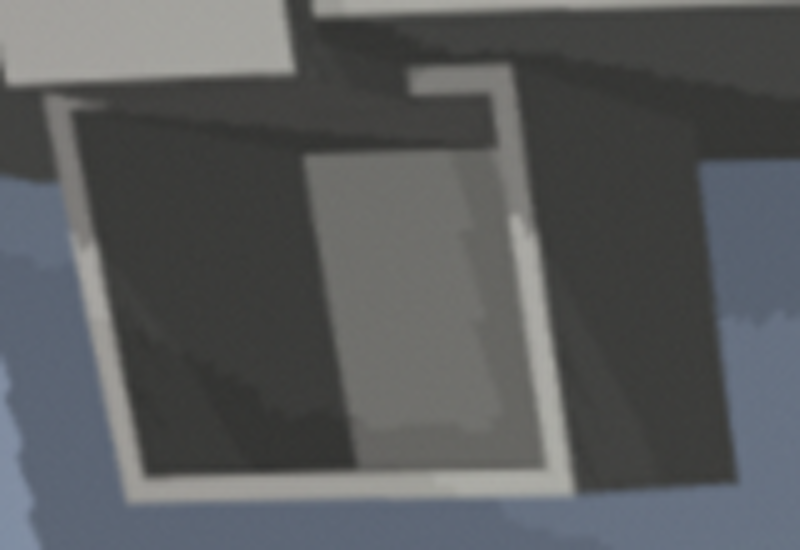

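Run:
```python
from h import *
z=np.load('pics/w8.npz'); W=[z[f'arr_{i}'] for i in range(4)]
def tc(pts,x,y,k): return [((u+.5)/k-.5+x,(v+.5)/k-.5+y) for u,v in pts]
s=plane(W,tc([(281,366)],290,155,9),.046); h=plane(W,tc([(281,275)],290,155,9),.016); print('stem',s,'head',h)
c=plane(W,tc([(45,95),(513,64),(576,493),(127,503)],0,0,5),.078); print(c,c.mean(0))
d=c[3]-c[2]; print(np.arctan2(-d[0],d[1]),np.linalg.norm(d),np.linalg.norm(c[0]-c[3]),np.linalg.norm(c[0]-c[1]))
p=np.array([.4597,-.0485]); yaw=-.2146
ty=np.array([np.sin(yaw),-np.cos(yaw)]); tz=-np.array([np.cos(yaw),np.sin(yaw)])
for q in (s,h): e=q[0,:2]-p; print('shift y,z',e@ty,e@tz)
```

```text
stem [[ 0.4597 -0.0491  0.046 ]] head [[ 0.4606 -0.0494  0.016 ]]
[[0.6171 0.1112 0.078 ]
 [0.6056 0.0524 0.078 ]
 [0.5568 0.062  0.078 ]
 [0.5694 0.1203 0.078 ]] [0.5872 0.0865 0.078 ]
-0.21370709201446558 0.05965479775827906 0.048496337282490705 0.05988538373106869
shift y,z 0.0006173421181427548 -8.599491062270657e-05
shift y,z 0.00067855267903131 -0.0010610218163655248
```

The screw is within 1 mm of the jaw axis. Descending.

```bash
python3 -m pendant '[[0,0,0,0.03,0.0006,-0.0005,0.6],[0,0,0,0.03,0,0,0.6],[0,0,0,0.03,0,0,0.6],[0,0,0,0.025,0,0,0.6],[0,0,0,0.015,0,0,0.6],[0,0,0,0.01,0,0,0.6],[0,0,0,0.005,0,0,0.6],[0,0,0,0,0,0,0.6]]'
python3 look.py wrist w9
```

```text
clock: 10.9
eef_pos: [0.4598, -0.0495, 0.0354]
tcp_rot: [[-0.001, -0.214, -0.977], [0.0, -0.977, 0.214], [-1.0, -0.0, 0.001]]
contact_force: [-0.4, 0.5, -0.7]
grip_width: 0.051
10.9 [ 0.4598 -0.0495  0.0354] yaw of -y -0.21522374242774392 [-1.     -0.      0.0007] [-0.3624  0.4625 -0.742 ] 0.05103264894209184
```

View pics/w9.png

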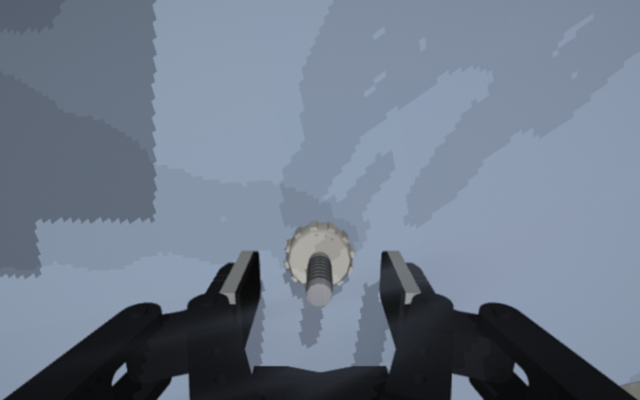

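The stem (318,295) is centred between the pads. Closing.

```bash
python3 -m pendant '[[0,0,0,0,0,0,0],[0,0,0,0,0,0,0],[0,0,0,0,0,0,0],[0,0,0,0,0,0,0],[0,0,0,0,0,0,0],[0,0,0,0,0,0,0],[0,0,0,0,0,0,0],[0,0,0,0,0,0,0]]' 30
python3 -m pendant '[[0,0,0,-0.01,0,0,0],[0,0,0,-0.03,0,0,0],[0,0,0,-0.035,0,0,0],[0,0,0,-0.035,0,0,0],[0,0,0,0,0,0,0],[0,0,0,0,0,0,0],[0,0,0,0,0,0,0],[0,0,0,0,0,0,0]]'
python3 look.py wrist w10; python3 look.py scene s10
python3 - <<'E'
import cv2
s=cv2.imread('pics/s10.png');cv2.imwrite('pics/s10c.png',cv2.resize(s[130:300,270:400],None,fx=3.5,fy=3.5,interpolation=cv2.INTER_CUBIC))
E
```

```text
clock: 11.62
eef_pos: [0.4602, -0.0494, 0.0363]
tcp_rot: [[0.001, -0.213, -0.977], [0.0, -0.977, 0.213], [-1.0, -0.0, -0.001]]
contact_force: [-0.6, 0.2, 9.7]
grip_width: 0.0088
clock: 12.28
eef_pos: [0.4595, -0.0494, 0.1453]
tcp_rot: [[-0.001, -0.214, -0.977], [0.0, -0.977, 0.214], [-1.0, -0.0, 0.001]]
contact_force: [0.6, -0.9, -0.6]
grip_width: 0.0083
12.2833 [ 0.4595 -0.0494  0.1453] yaw of -y -0.21521542056084547 [-1.     -0.      0.0012] [ 0.5521 -0.8513 -0.6076] 0.00831726110746389
12.3333 [ 0.4595 -0.0495  0.1451] yaw of -y -0.21537622848914 [-1.      0.0001  0.0016] [-0.1441  0.2299 -0.2832] 0.008545060553927682
```

View pics/w10.png

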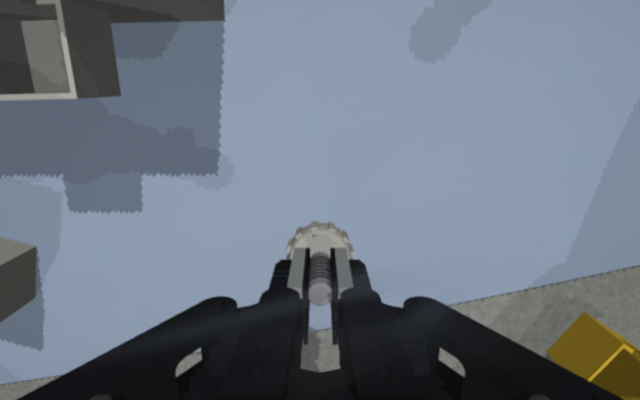

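View pics/s10c.png

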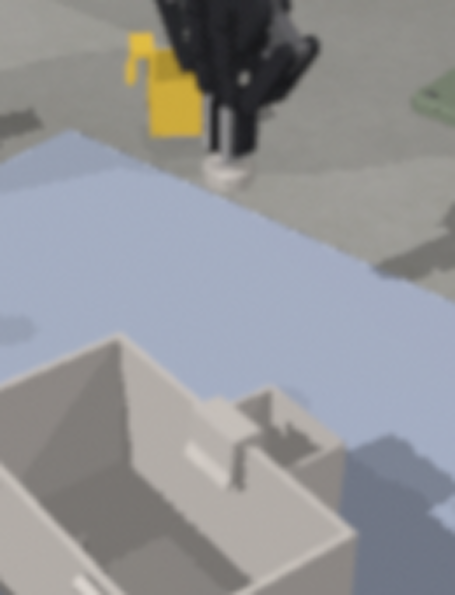

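```bash
python3 -m pendant '[[0,0,0,-0.02,0,0,0],[0,0,0,0,-0.0267,-0.0158,0],[0,0,0,0,-0.0267,-0.0158,0],[0,0,0,0,-0.0267,-0.0158,0],[0,0,0,0,-0.0267,-0.0158,0],[0,0,0,0,-0.0267,-0.0158,0],[0,0,0,0,-0.0267,-0.0158,0],[0,0,0,0,0,0,0]]'
python3 -m pendant '[[0,0,0,0,0,0,0],[0,0,0,0,0,0,0],[0,0,0,0,0,0,0],[0,0,0,0,0,0,0],[0,0,0,0,0,0,0],[0,0,0,0,0,0,0],[0,0,0,0,0,0,0],[0,0,0,0,0,0,0]]'
python3 look.py wrist w11; python3 look.py scene s11
python3 - <<'E'
import cv2
s=cv2.imread('pics/s11.png');cv2.imwrite('pics/s11c.png',cv2.resize(s[150:320,250:400],None,fx=3.5,fy=3.5,interpolation=cv2.INTER_CUBIC))
E
```

```text
clock: 13.05
eef_pos: [0.5887, 0.0917, 0.1643]
tcp_rot: [[-0.0, -0.209, -0.978], [0.002, -0.978, 0.209], [-1.0, -0.002, 0.001]]
contact_force: [-0.8, 0.5, -0.9]
grip_width: 0.0088
clock: 13.72
eef_pos: [0.5867, 0.0866, 0.1659]
tcp_rot: [[0.0, -0.214, -0.977], [0.0, -0.977, 0.214], [-1.0, -0.0, -0.0]]
contact_force: [0.9, -0.1, 0.0]
grip_width: 0.0087
13.7167 [0.5867 0.0866 0.1659] yaw of -y -0.21535060755994392 [-1.     -0.0001 -0.    ] [ 0.8899 -0.0631  0.0393] 0.008665815376453568
13.7667 [0.5867 0.0867 0.1659] yaw of -y -0.21529174793728528 [-1.     -0.0001  0.    ] [-0.4459 -0.3282 -0.4819] 0.008658643082106097
```

View pics/w11.png

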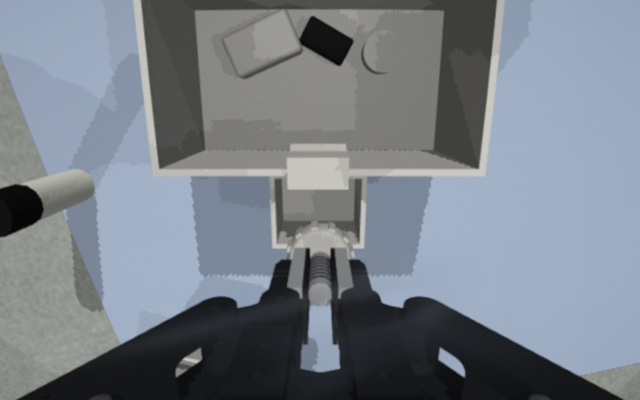

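View pics/s11c.png

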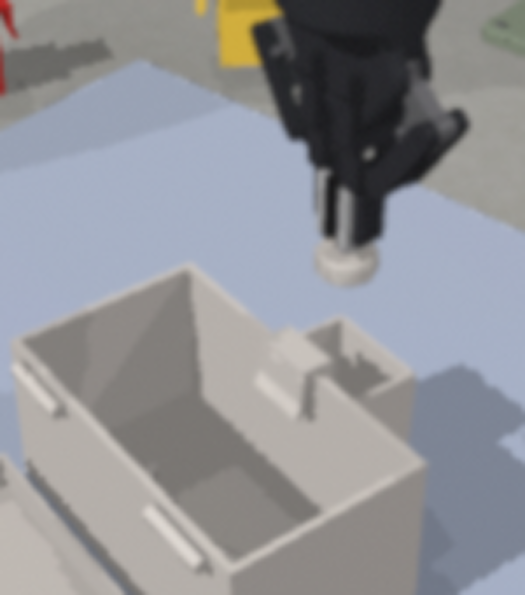

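Run:
```python
from h import *
z=np.load('pics/w11.npz'); W=[z[f'arr_{i}'] for i in range(4)]
n=plane(W,[(271.5,247.5),(364.5,247.5)],.078); b=plane(W,[(287,157),(348,157),(349,188.5),(287,188.5)],.099)
ex=np.array([np.cos(-.2153),np.sin(-.2153)]);ey=np.array([-ex[1],ex[0]]);p=np.array([.5867,.0867])
print('near edge rel tcp',[( (q[:2]-p)@ex,(q[:2]-p)@ey) for q in n],'bridge',[((q[:2]-p)@ex,(q[:2]-p)@ey) for q in b])
```

```text
near edge rel tcp [(np.float64(-0.022826842567626376), np.float64(0.03117676274766013)), (np.float64(-0.022873549737417308), np.float64(-0.029077130649822647))] bridge [(np.float64(0.03902666327155168), np.float64(0.017655504848729284)), (np.float64(0.03899014412117286), np.float64(-0.015554512696839981)), (np.float64(0.02137391890532721), np.float64(-0.016459588331814958)), (np.float64(0.021407824156210484), np.float64(0.018102155880842383))]
```

```bash
python3 -m pendant '[[0,0,0,0.015,-0.001,-0.0008,0],[0,0,0,0.02,0,0,0],[0,0,0,0.015,0,0,0],[0,0,0,0.01,0,0,0],[0,0,0,0.01,0,0,0],[0,0,0,0.005,0,0,0],[0,0,0,0,0,0,0],[0,0,0,0,0,0,0]]'
python3 look.py wrist w12; python3 look.py scene s12
python3 - <<'E'
import cv2
s=cv2.imread('pics/s12.png');cv2.imwrite('pics/s12c.png',cv2.resize(s[180:300,270:380],None,fx=5,fy=5,interpolation=cv2.INTER_CUBIC))
E
```

```text
clock: 14.48
eef_pos: [0.5879, 0.0875, 0.0912]
tcp_rot: [[0.0, -0.214, -0.977], [0.0, -0.977, 0.214], [-1.0, -0.0, -0.0]]
contact_force: [1.3, -0.2, -0.4]
grip_width: 0.0089
14.4833 [0.5879 0.0875 0.0912] yaw of -y -0.2152783379411259 [-1.     -0.0002 -0.0004] [ 1.275  -0.2127 -0.4291] 0.00885255734779558
14.5333 [0.588  0.0875 0.0914] yaw of -y -0.2152808456964486 [-1.     -0.0003 -0.0007] [-0.0263 -0.183  -0.9097] 0.009138818172115188
```

View pics/w12.png

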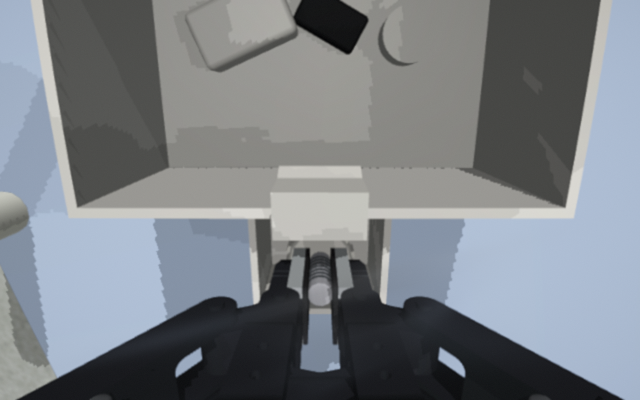

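View pics/s12c.png

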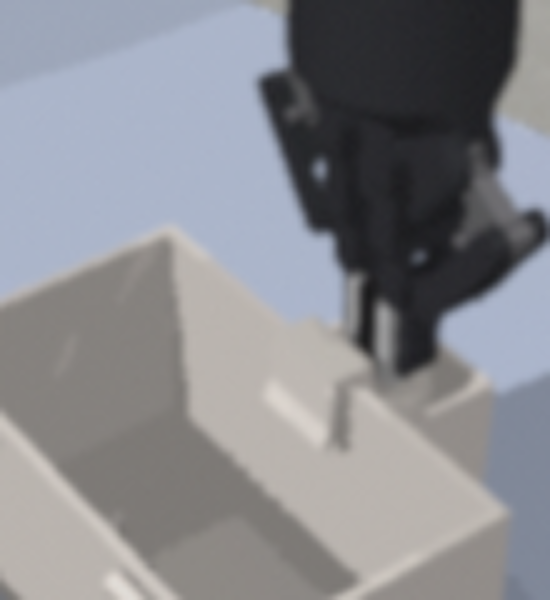

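The head is inside the cup between the walls, with no contact force. Lowering nearly to the floor.

```bash
python3 -m pendant '[[0,0,0,0.006,0,0,0],[0,0,0,0.005,0,0,0],[0,0,0,0.004,0,0,0],[0,0,0,0.003,0,0,0],[0,0,0,0.002,0,0,0],[0,0,0,0,0,0,0],[0,0,0,0,0,0,0],[0,0,0,0,0,0,0]]'
python3 look.py wrist w13; python3 look.py scene s13
python3 - <<'E'
import cv2
s=cv2.imread('pics/s13.png');cv2.imwrite('pics/s13c.png',cv2.resize(s[180:300,270:380],None,fx=5,fy=5,interpolation=cv2.INTER_CUBIC))
E
```

```text
clock: 15.25
eef_pos: [0.5878, 0.0876, 0.071]
tcp_rot: [[0.0, -0.214, -0.977], [0.0, -0.977, 0.214], [-1.0, -0.0, -0.0]]
contact_force: [0.1, -0.4, 1.0]
grip_width: 0.0082
15.25 [0.5878 0.0876 0.071 ] yaw of -y -0.21529303707658556 [-1.     -0.0002 -0.0002] [ 0.0823 -0.369   1.0171] 0.008247208317651286
15.3 [0.5878 0.0876 0.071 ] yaw of -y -0.2152834638888416 [-1.     -0.0002 -0.0002] [-0.2724 -0.0112 -1.2021] 0.008492751228778482
```

View pics/w13.png

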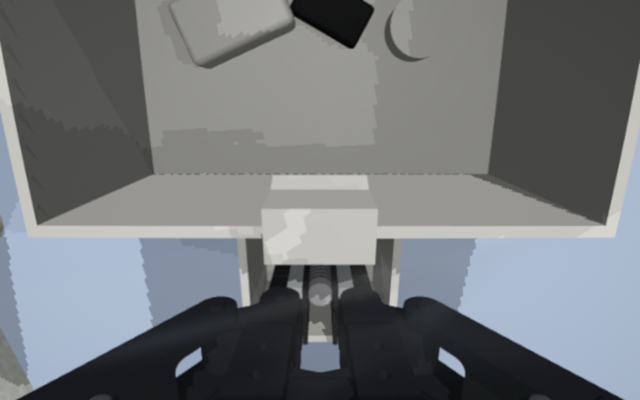

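View pics/s13c.png

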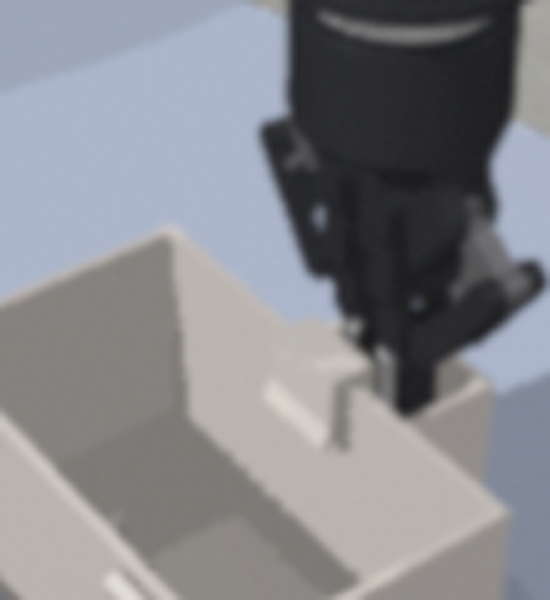

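The stem is at (319,292), still upright, with the head about 4 mm above the cup floor. Opening only slightly, since the cup's walls surround the fingers, then rising.

```bash
python3 -m pendant '[[0,0,0,0.001,0,0,0],[0,0,0,0.001,0,0,0],[0,0,0,0,0,0,0.15],[0,0,0,0,0,0,0.17],[0,0,0,0,0,0,0.17],[0,0,0,0,0,0,0.17],[0,0,0,0,0,0,0.17],[0,0,0,0,0,0,0.17]]'
python3 look.py wrist w14
```

```text
clock: 16.02
eef_pos: [0.5877, 0.0876, 0.0688]
tcp_rot: [[-0.0, -0.214, -0.977], [0.0, -0.977, 0.214], [-1.0, -0.0, 0.0]]
contact_force: [0.9, -0.3, -0.3]
grip_width: 0.0148
16.0167 [0.5877 0.0876 0.0688] yaw of -y -0.2152328698618437 [-1.     -0.0001  0.0001] [ 0.8805 -0.3022 -0.3053] 0.014784564920277228
```

View pics/w14.png

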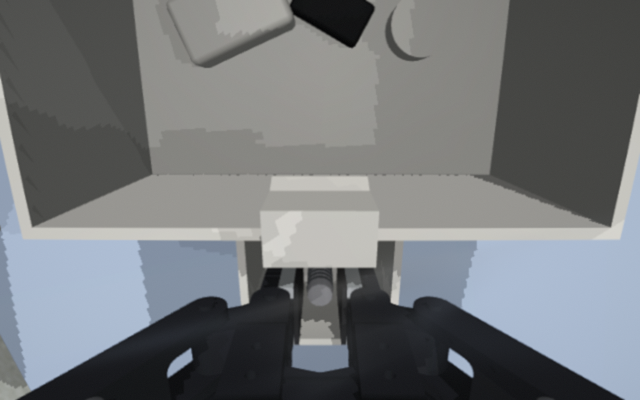

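The stem is free with a gap on both sides. Rising straight up, slowly at first.

```bash
python3 -m pendant '[[0,0,0,-0.004,0,0,0.17],[0,0,0,-0.006,0,0,0.17],[0,0,0,-0.01,0,0,0.17],[0,0,0,-0.015,0,0,0.17],[0,0,0,-0.025,0,0,0.17],[0,0,0,-0.03,0,0,0.17],[0,0,0,-0.03,0,0,0.17],[0,0,0,0,0,0,0.17]]'
python3 -m pendant '[[0,0,0,0,0.01,0.035,0.17],[0,0,0,0,0.01,0.035,0.17],[0,0,0,0,0.01,0.035,0.17],[0,0,0,0,0,0,0.17],[0,0,0,0,0,0,0.17],[0,0,0,0,0,0,0.17],[0,0,0,0,0,0,0.17],[0,0,0,0,0,0,0.17]]'
python3 look.py wrist w15; python3 look.py scene s15; python3 look.py top t15
python3 - <<'E'
import cv2
s=cv2.imread('pics/s15.png');cv2.imwrite('pics/s15c.png',cv2.resize(s[190:330,260:390],None,fx=4.2,fy=4.2,interpolation=cv2.INTER_CUBIC))
E
```

```text
clock: 16.73
eef_pos: [0.5895, 0.0874, 0.195]
tcp_rot: [[0.007, -0.214, -0.977], [0.001, -0.977, 0.214], [-1.0, -0.003, -0.007]]
contact_force: [0.5, 1.3, -0.1]
grip_width: 0.0145
clock: 17.4
eef_pos: [0.4795, 0.0807, 0.1889]
tcp_rot: [[0.001, -0.214, -0.977], [0.0, -0.977, 0.214], [-1.0, -0.0, -0.001]]
contact_force: [-0.1, -0.5, -0.1]
grip_width: 0.0144
17.4 [0.4795 0.0807 0.1889] yaw of -y -0.21517728067022748 [-1.     -0.0002 -0.0006] [-0.0648 -0.4933 -0.1459] 0.01443282855928973
17.45 [0.4793 0.0806 0.1887] yaw of -y -0.21531862662529236 [-1.     -0.0001 -0.0003] [-1.2846  0.5122 -0.0684] 0.01438613930977033
17.5 [0.4792 0.0806 0.1887] yaw of -y -0.21530332048494616 [-1.      0.     -0.0002] [-0.0743  0.4509  1.2326] 0.014534485944142495
```

View pics/w15.png

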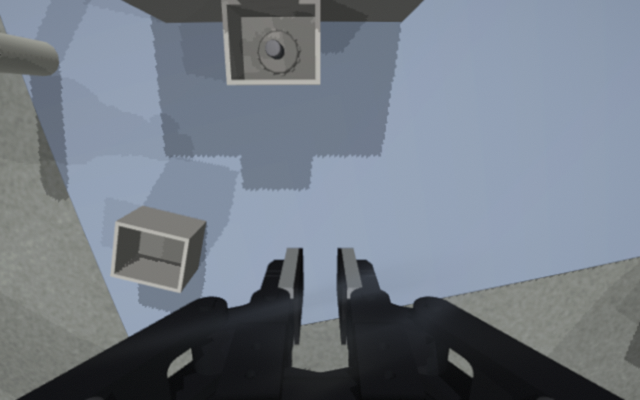

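View pics/s15c.png

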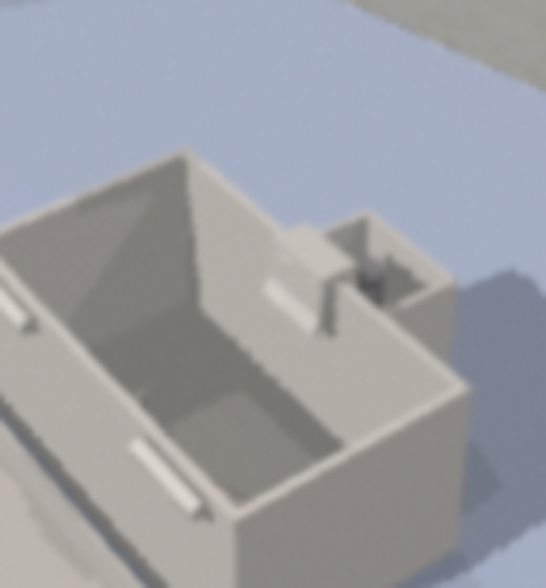

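View pics/s15.png

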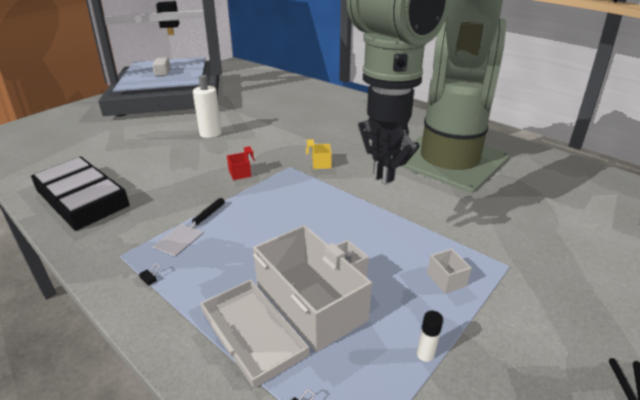

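View pics/t15.png

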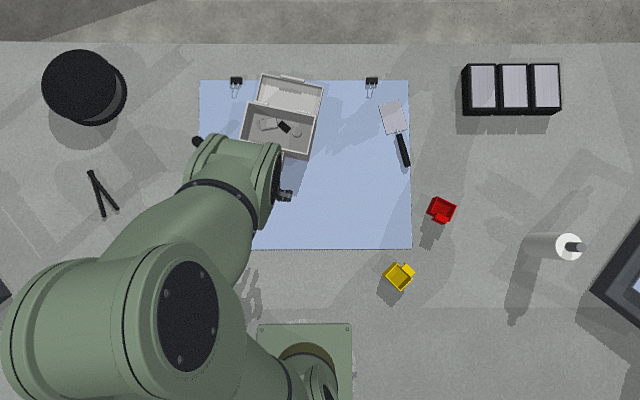

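The screw stands upright in the hanging cup, with the head at (279,50) in the wrist view. The gripper is empty and clear, and the plain cup, glue stick and scraper haven't moved. Handing in.

```bash
python3 -c "
from cell import ticket; print(ticket.hand_in())"
```

```text
the job is handed in; nothing more can be done
None
```

I hung the hook cup over the robot-facing long wall of the box, on the outside, and let go of it. Then I picked up the thumbscrew by its stem, lowered it into the hanging cup and released it. The job was handed in at about 17.5 s.

- **Final pictures:** the cup hangs with its hook over the rim, and the screw stands upright inside it. The gripper was empty, about 11 cm in front of the cup and showing no contact force.
- **Bystanders:** the plain cup, glue stick, scraper and the red and yellow look-alikes appear unmoved. In the last top view the arm hid the plain cup, so I checked it in the scene and wrist views.
- **Forces:** the highest readings at the end of a move were about 14 N when gripping the cup, 10 N when gripping the screw and 8 N when seating the hook.
- **Disagreements:** before placing the screw, two estimates of the cup's centre differed by about 2 mm: one from its near edge, one from the hook. The cup may therefore hang slightly tilted. I placed the screw between the two estimates, and it cleared the walls. No check failed.

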